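Free the gummed-up food slicer carriage and lock it at its end stop

ROBOT

A 7-joint arm with a two-finger parallel gripper is mounted at the origin on a cart in front of the work surface, level with it; the furniture and walls round the work are solid. World frame = base frame: x ahead of the robot, y to its left, z up, the work surface at z = 0. Lengths are in m, angles in rad, forces in N, time in s.
With the tool pointing down it reaches from about 0.425 to 0.925 m from the base axis. Payload 6.8 kg.
Tool frame: the origin (TCP) lies between the finger pads; the fingertips stand finger_overhang ahead of it and the grasp point (between the pads) lies 6 mm ahead of it (finger_overhang is the distance from the TCP to the fingertips, in m); z points along the fingers, y is the line along which they close (so a half turn about z gives the same grasp; the last joint's range is limited). The gripper opens to 85 mm and grips with 20 to 120 N. Pads are 22 mm wide; open, the fingers measure 114 mm over their backs; the gripper's body (76 mm by 85 mm) begins 54 mm behind the grasp point. The pads swing forward as they close: fully open they stand 13 mm farther back than shut.
Start: joints at [-1.382, 0.477, 0.022, 1.555, -0.011, 1.109, -0.083], TCP at [0.197, 0.646, 0.256] pointing down, gripper open.
Joint ranges: [-2.96, 2.96], [-0.34, 2.1], [-1.41, 1.46], [0.24, 2.44], [-1.37, 4.51], [0.17, 1.92], [-2.96, 2.96]. Speed limits (rad/s): [2.39, 2.39, 3.14, 3.14, 3.14, 3.14, 3.14].

INTERFACE

Orientations are given as a unit quaternion [w, x, y, z].
In Python, from station import * gives the robot as it stands.
- The arm moves only by the tool drive_tool, never from a script. Its argument "increments" is a list of rows, each an object of numbers: "claw": the finger opening in m, from 0 to 0.0854; "dx", "dy", "dz": the shift along the tool's x, y, z in m; "wx", "wy", "wz": the turn, a rotation vector about the tool's x, y, z in degrees. A call has 1 to 20 rows; each row shifts and turns the commanded pose from where the row before left it, along the tool's axes as they then stand; what a row does not reach is not made up. A row lasts 1/8 s, in which the tool goes at most 62.5 mm and 10.7 degrees, less where a joint would pass 70% of its speed; a pose out of reach is approached as far as the arm can. A call with a gripper value outside its range is refused whole. The fingers move at their own pace and stop on an object; "newtons" is the grip in N (left out, the last holds). Time passes only in rows, so rows that do not move let the fingers close. It gives the time, the measured TCP pose, the force, the opening and the grip force at its end, in the units of the state.
- get_obs(): the state, without advancing time (a new reading comes with each control period).
- read_camera(name): name is "scene" or "top" or "wrist"; returns (picture, depth): 384x512x3 uint8, red, green, blue; 384x512 float32, m along the optical axis (not along the pixel's ray), 0 where there is no reading.
- calibration(name): a dict with "intrinsics" (3x3 intrinsics, pixels), "R" (3x3) and "t" (3): a world point X has camera coordinates R X + t; the wrist camera has in their place "mount" (4x4, takes a point from camera to tool coordinates, whose origin is the TCP and whose axes are the flange's). Camera axes: x right, y down, z forward; pixel columns grow to the right and rows downward; lengths in m; the calibration is good to about 2 mm. A picture is of the moment at which its call begins: read the wrist's pose just before it. calibration takes no time and is no camera call.
- hand_in(): hands the job in; it is judged then, once.
The state is a dict: "t": time; "q": joint angles; "joint_vel": joint speeds; "joint_torque": joint torques, N m; "eef_pos": TCP position; "tool_rot": TCP orientation; "contact_force": force on the tool from outside, world axes, zero at the start; "torque": the same for the moment, N m; "gripper_width": opening from 0.0 (shut) to 1.0 (fully open); "grasp_force": force on a finger pad.
Only numpy, scipy, OpenCV 4.12 (cv2) and the standard library are available. Lean on these libraries where they do the work, as an engineer would, in place of code of your own. Each camera call takes 0.05 s, during which the arm holds its last target. There are 200 camera calls.

TASK

The food slicer is to be put away, but its carriage is stuck on dried syrup: push it by its black grip along the rail toward the grey end block until it breaks free, then ease it on until it just rests against the weak sprung buffer hidden inside that block, without ramming it. Then press the red pin on the block all the way down so that it locks the carriage, and let go. Keep off the blade and leave the things standing round the slicer where they are.

Things in the scene. Friction and masses are not known exactly. Their poses are not given: they have to be found in the camera images.
- slicer: white food slicer, 250 x 405 mm, fixed by suction feet. Origin at table height; local y runs along the rail from the carriage's start to the end block, local x from the rail to the motor tower, z up. Rail centre line at local x = -55 mm, rail top 40 mm over the table. Tower 167 mm high, from x = +45 to +137, y = -120 to +130 mm; a gauge plate and the blade stand before it, from x = +27 mm on.
- rail_start (a point): point on the rail's centre line, on its top (40 mm over the table), at local y = -150 mm of the slicer. Dried syrup sticks to the rail under the carriage: within the first 50 mm of the carriage's travel up to three sticky ridges, 15 mm apart, hold it; each gives way at a push of 14 to 23 N, then lets it jump a few mm. Beyond, the rail is clean.
- carriage: carriage sliding along local y only: steel tray 128 x 122 mm, white rear wall at its -y edge, top 101 mm over the table. Origin on the rail's centre line and top, axes as the slicer's. A 24 mm wide steel tongue clamped to its nose runs into the end block; it is adjustable and reaches forward to y = +117 to +133 mm. On clean rail the carriage takes 1 to 4 N and stays where it is left.
- push_grip (a point): top centre of the black upright grip in the middle of the carriage's rear wall: 40 mm along local x, 22 mm along local y, its top 130 mm over the table, the upper 29 mm standing free above the wall. It can be pushed on its flat -y face (11 mm behind this point) or pinched across its 22 mm.
- end_block: grey block 62 x 50 x 50 mm clamped near the rail's +y end, elsewhere each time. Origin in its middle at rail-top height, axes as the slicer's, top 90 mm over the table. The carriage's tongue enters a tunnel in it and lands on the buffer inside. From its start the carriage has 110 to 190 mm to go until then.
- buffer: weak rubber buffer out of sight in the end block's tunnel, on a spring of about 2.2 N per mm with 8 mm travel along local y. Its origin lies at the end block's origin while it is not pressed, not at its face, whose depth is not known. More than 12 N between carriage and buffer breaks it; 3 to 7 N is plenty. The carriage's friction then keeps it leaning on the buffer.
- lock_pin (a joint): travel of the red lock pin in m: 0 up, 0.012 fully down. It moves straight down, stiffly (about 4 N), and stays where it is left. It goes down only while the carriage rests on the buffer (up to 4 mm into its spring), into a slot in the tongue; else the tongue holds it up after 3 mm. Pressed before the tongue is in the block, it bars the tongue's way.
- pin_top (a point): centre of the top of the red pin cap, 28 mm in diameter, 113 mm over the table when up and 101 mm when down; it is over the end block's origin.
- blade: round steel blade, 120 mm in diameter, facing local -x before the motor tower; origin at its centre, 102 mm over the table, at slicer local x = +43, y = +45 mm. Not to be touched.
- mug: white mug with coloured bands, 80 x 114 x 89 mm, bystander; origin under its middle
- salt: salt shaker with a grey top, 44 mm wide, 90 mm high, bystander; origin under its middle
- plate: white plate, 200 mm in diameter, 22 mm high, bystander; origin under its middle

How it is judged:
On the way, in this order (a step that is already met when the one before it is completed fails the run):
1. the carriage has been pushed free and rests on the buffer in the end block (contact force between carriage and buffer above 1 N), for 0.2 s.
2. the red lock pin is pressed down into the carriage's tongue (value of joint lock_pin above 0.01 m), for 0.2 s.
At the end, for the whole second after the job is handed in: The carriage is at rest with its tongue still leaning on the buffer in the end block (more than 0.2 N, as it stays there by itself), and the red lock pin is down in the tongue's slot (more than 10 of its 12 mm) (value of joint lock_pin above 0.01 m and contact force between carriage and buffer above 0.2 N and linear speed of carriage below 0.01 m/s); the robot touches nothing.
It fails at once if the carriage is pressed or rammed against the buffer with more than 12 N (contact force between carriage and buffer above 12 N).
It fails at once if the robot touches the blade (contact force between any of the arm, the fingers and blade above 1 N).
It fails at once if the mug, salt shaker or plate is moved by more than 20 mm (distance of any of mug, salt, plate from where it was at the start of the episode above 0.02 m).
It also fails if it takes over 54 s, if anything falls off the work surface, if the arm or the gripper's body presses on something with over 40 N, if the wrist force passes 120 N, or if a joint passes its speed limit or range.

## Working session

There is one attempt and no reset: what is moved stays moved. The work goes in short steps, Python scripts to look and compute and a tool call to move; the robot and the scene stay as the last step left them, time stands still between calls to the robot, and variables do not carry over. Pictures are saved under pics/ and viewed, at most 10 in all, crops included, and the job is handed in when it is done.

Besides the shell and the picture viewer there is one more tool, called in YAML: its name, and indented under it one key for each argument. drive_tool: Moves the arm, as the interface text tells. Its arguments: {"type":"object","properties":{"increments":{"type":"array","items":{"type":"object","properties":{"claw":{"type":"number"},"dx":{"type":"number"},"dy":{"type":"number"},"dz":{"type":"number"},"wx":{"type":"number"},"wy":{"type":"number"},"wz":{"type":"number"}}}},"newtons":{"type":"number"}},"required":["increments"]}

```bash
mkdir -p pics; ls
cat > h.py <<'E'
from station import *
import numpy as np, cv2
def grab(n,f=None):
    o=get_obs(); p,d=read_camera(n); np.savez('pics/%s.npz'%(f or n),p=p,d=d)
    if f: cv2.imwrite('pics/%s.png'%f,p[...,::-1])
    return o,p,d
def ray(n,uv,z):
    c=calibration(n);K=c['intrinsics'];R=c['R'];t=c['t']
    d=R.T@np.linalg.inv(K)@np.array([uv[0],uv[1],1.]);o=-R.T@t
    return o+d*(z-o[2])/d[2]
def cloud(n,d):
    c=calibration(n);K=np.array(c['intrinsics']);v,u=np.mgrid[:384,:512]
    P=np.stack([(u-K[0,2])/K[0,0]*d,(v-K[1,2])/K[1,1]*d,d],-1)
    return (P-c['t'])@np.array(c['R'])
E
python3 - <<'E'
from h import *
o,p,d=grab('top','top'); o,p2,d2=grab('scene','scene')
print(o); print(calibration('top')); print(calibration('wrist'))
import station; print([n for n in dir(station) if n[0]!='_'])
E
```

```text
pics
{'t': 0.05, 'q': array([-1.38209253,  0.47775093,  0.02234265,  1.55643613, -0.01148795,
        1.10931899, -0.08309738]), 'joint_vel': array([ 0.00030197,  0.00021923,  0.00026735, -0.00177124, -0.00112204,
       -0.00068702, -0.00114994]), 'joint_torque': array([ 4.08024411e-03, -5.98287535e+01,  1.61524784e+00, -2.82254595e+01,
        1.28595307e-02,  5.08761572e-03, -1.69317173e-05]), 'eef_pos': array([0.19727063, 0.64496214, 0.25536519]), 'tool_rot': array([-6.07134165e-05,  1.47844294e-01,  9.89010247e-01, -8.90498416e-04]), 'contact_force': array([-0.09932671,  0.06590093,  0.57517797]), 'torque': array([ 0.02985555,  0.062317  , -0.05865822]), 'grasp_force': 0.0, 'gripper_width': 1.002660658312751}
{'intrinsics': array([[353.57427415,   0.        , 256.81244654],
       [  0.        , 353.57427415, 188.64034301],
       [  0.        ,   0.        ,   1.        ]]), 'R': array([[-0.00818668, -0.99989349,  0.01208241],
       [-0.99498058,  0.00694017, -0.09982728],
       [ 0.0997328 , -0.01283902, -0.99493142]]), 't': array([0.0341978 , 0.59854387, 1.29628849])}
{'intrinsics': array([[310.84733605,   0.        , 253.69886311],
       [  0.        , 310.84733605, 187.31453664],
       [  0.        ,   0.        ,   1.        ]]), 'mount': array([[-4.24395368e-05, -9.47478867e-01, -3.19818377e-01,
         8.24292972e-02],
       [ 9.99999968e-01,  4.01002349e-05, -2.51497933e-04,
        -6.04229421e-04],
       [ 2.51113769e-04, -3.19818377e-01,  9.47478835e-01,
        -1.17551280e-01],
       [ 0.00000000e+00,  0.00000000e+00,  0.00000000e+00,
         1.00000000e+00]])}
['PlanningError', 'calibration', 'finger_overhang', 'get_obs', 'hand_in', 'read_camera']
```

View pics/top.png

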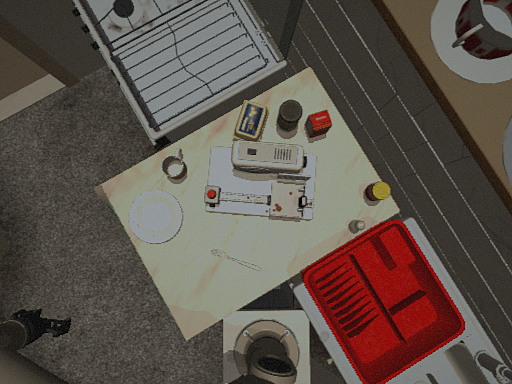

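View pics/scene.png

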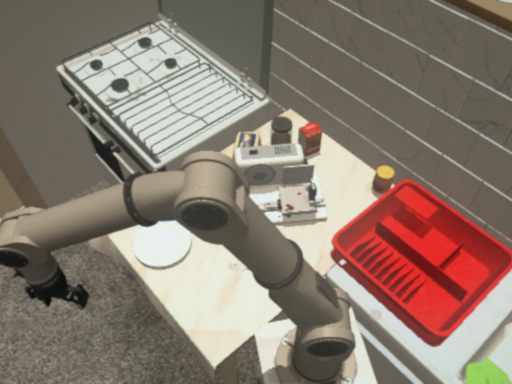

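The top view shows the slicer at columns 205–317, rows 140–220: red pin near (212,195), black grip near (305,201), rail running left. The scene view agrees, though the arm hides the end block there. Next I measure these.

Run:
```python
from h import *
z=np.load('pics/top.npz');p=z['p'];d=z['d'];W=cloud('top',d)
cv2.imwrite('pics/crop.png',cv2.resize(p[130:235,145:335,::-1],None,fx=4,fy=4,interpolation=cv2.INTER_CUBIC))
hsv=cv2.cvtColor(p,cv2.COLOR_RGB2HSV)
sub=np.zeros(p.shape[:2],bool);sub[140:225,200:222]=1
m=sub&((hsv[...,0]<8)|(hsv[...,0]>172))&(hsv[...,1]>150)&(hsv[...,2]>60)
v,u=np.nonzero(m);print('pin',len(u),u.mean(),v.mean(),ray('top',(u.mean(),v.mean()),.113),np.median(W[m],0))
# grip: depth high points
sub[:]=0;sub[185:220,285:320]=1
g=sub&(W[...,2]>.118)&(W[...,2]<.14);print('grip',g.sum(),W[g].mean(0),W[g].min(0),W[g].max(0), np.argwhere(g).mean(0))
# wall
g=sub&(W[...,2]>.09)&(W[...,2]<.108);print('wall',g.sum(),cv2.fitLine(W[g][:,:2].astype(np.float32),cv2.DIST_HUBER,0,.01,.01).ravel())
# tower top
s=np.zeros_like(sub);s[135:180,225:310]=1
g=s&(W[...,2]>.155)&(W[...,2]<.18);print('tower',g.sum(),cv2.minAreaRect(W[g][:,:2].astype(np.float32)),np.median(W[g][:,2]))
# block top
s[:]=0;s[180:215,200:225]=1
g=s&(W[...,2]>.08)&(W[...,2]<.098);print('block',g.sum(),cv2.minAreaRect(W[g][:,:2].astype(np.float32)))
# base outline
s[:]=0;s[140:228,198:325]=1
g=s&(W[...,2]>.01)&(W[...,2]<.2);r=cv2.minAreaRect(W[g][:,:2].astype(np.float32));print('all',r)
print('table',np.median(W[230:300,200:280,2]))
print(finger_overhang)
```

```text
pin 48 210.72916666666666 193.625 [0.57401714 0.19232311 0.113     ] [0.5728387  0.19135126 0.11302162]
grip 71 [ 0.54594507 -0.12811359  0.12847466] [ 0.52738432 -0.14052823  0.11922057] [ 0.56627186 -0.11808339  0.13663596] [200.66197183 302.83098592]
wall 43 [ 0.9969705  -0.07778087  0.54594296 -0.13515331]
tower 1659 ((0.6990783214569092, -0.004325300455093384), (0.24110908806324005, 0.09253504872322083), 84.77685546875) 0.1646182645128149
block 191 ((0.5764768719673157, 0.1941273808479309), (0.049810316413640976, 0.061436496675014496), 88.56197357177734)
all ((0.6248242259025574, -0.002659901976585388), (0.4537889063358307, 0.31649771332740784), 89.53117370605469)
table 0.0018995462816421302
0.025
```

View pics/crop.png

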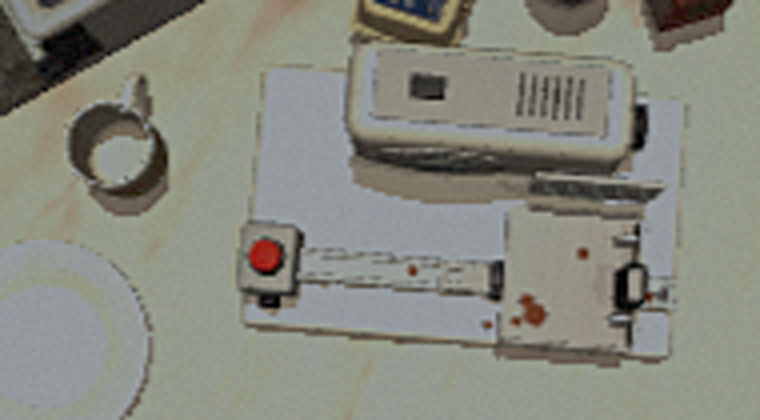

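The crop confirms the layout: pin at crop (265,256), grip at (631,286), gauge plate at (595,190). The pin-to-grip line, tower and wall all give a yaw of about -4.8°, and the pin height (0.113) and grip height (about 0.129) match the text. I'll pinch the grip across its 22 mm so the jumps are restrained. First I move above it.

drive_tool:
  increments:
    - {"wz": -6.1, "claw": 0.0854}
    - {"wz": -6.1}
    - {"dx": -0.0367, "dy": -0.0353}
    - {"dx": -0.0367, "dy": -0.0353}
    - {"dx": -0.0367, "dy": -0.0353}
    - {"dx": -0.0367, "dy": -0.0353}
    - {"dx": -0.0367, "dy": -0.0353}
    - {"dx": -0.0367, "dy": -0.0353}
    - {"dx": -0.0367, "dy": -0.0353}
    - {"dx": -0.0367, "dy": -0.0353}
    - {"dx": -0.0367, "dy": -0.0353}
    - {"dx": -0.0092, "dy": -0.0471}
    - {"dx": -0.0092, "dy": -0.0471}
    - {"dx": -0.0092, "dy": -0.0471}
    - {"dx": -0.0092, "dy": -0.0471}
    - {"dx": -0.0092, "dy": -0.0471}
    - {"dx": -0.0092, "dy": -0.0471}
    - {"dx": -0.0092, "dy": -0.0471}
    - {"dx": -0.0092, "dy": -0.0471}
    - {"dx": -0.0092, "dy": -0.0471}
  newtons: 60

```text
schema error: expected keys claw, dx, dy, dz, wx, wy, wz
```

drive_tool:
  increments:
    - {"claw": 0.085, "dx": 0, "dy": 0, "dz": 0, "wx": 0, "wy": 0, "wz": -6.1}
    - {"claw": 0.085, "dx": 0, "dy": 0, "dz": 0, "wx": 0, "wy": 0, "wz": -6.1}
    - {"claw": 0.085, "dx": -0.0367, "dy": -0.0353, "dz": 0, "wx": 0, "wy": 0, "wz": 0}
    - {"claw": 0.085, "dx": -0.0367, "dy": -0.0353, "dz": 0, "wx": 0, "wy": 0, "wz": 0}
    - {"claw": 0.085, "dx": -0.0367, "dy": -0.0353, "dz": 0, "wx": 0, "wy": 0, "wz": 0}
    - {"claw": 0.085, "dx": -0.0367, "dy": -0.0353, "dz": 0, "wx": 0, "wy": 0, "wz": 0}
    - {"claw": 0.085, "dx": -0.0367, "dy": -0.0353, "dz": 0, "wx": 0, "wy": 0, "wz": 0}
    - {"claw": 0.085, "dx": -0.0367, "dy": -0.0353, "dz": 0, "wx": 0, "wy": 0, "wz": 0}
    - {"claw": 0.085, "dx": -0.0367, "dy": -0.0353, "dz": 0, "wx": 0, "wy": 0, "wz": 0}
    - {"claw": 0.085, "dx": -0.0367, "dy": -0.0353, "dz": 0, "wx": 0, "wy": 0, "wz": 0}
    - {"claw": 0.085, "dx": -0.0367, "dy": -0.0353, "dz": 0, "wx": 0, "wy": 0, "wz": 0}
    - {"claw": 0.085, "dx": 0, "dy": 0, "dz": 0, "wx": 0, "wy": 0, "wz": 0}
  newtons: 60

```text
t: 1.6
eef_pos: [0.5029, 0.2963, 0.256]
tool_rot: [0.001, 0.046, 0.999, -0.001]
contact_force: [0.2, -0.7, -0.7]
gripper_width: 0.999
grasp_force: 0.0
```

drive_tool:
  increments:
    - {"claw": 0.085, "dx": -0.0091, "dy": -0.0466, "dz": 0, "wx": 0, "wy": 0, "wz": 0}
    - {"claw": 0.085, "dx": -0.0091, "dy": -0.0466, "dz": 0, "wx": 0, "wy": 0, "wz": 0}
    - {"claw": 0.085, "dx": -0.0091, "dy": -0.0466, "dz": 0, "wx": 0, "wy": 0, "wz": 0}
    - {"claw": 0.085, "dx": -0.0091, "dy": -0.0466, "dz": 0, "wx": 0, "wy": 0, "wz": 0}
    - {"claw": 0.085, "dx": -0.0091, "dy": -0.0466, "dz": 0, "wx": 0, "wy": 0, "wz": 0}
    - {"claw": 0.085, "dx": -0.0091, "dy": -0.0466, "dz": 0, "wx": 0, "wy": 0, "wz": 0}
    - {"claw": 0.085, "dx": -0.0091, "dy": -0.0466, "dz": 0, "wx": 0, "wy": 0, "wz": 0}
    - {"claw": 0.085, "dx": -0.0091, "dy": -0.0466, "dz": 0, "wx": 0, "wy": 0, "wz": 0}
    - {"claw": 0.085, "dx": -0.0091, "dy": -0.0466, "dz": 0, "wx": 0, "wy": 0, "wz": -0.3}
    - {"claw": 0.085, "dx": 0, "dy": 0, "dz": 0, "wx": 0, "wy": 0, "wz": 0}

```text
t: 2.85
eef_pos: [0.5459, -0.1272, 0.2562]
tool_rot: [-0.0, 0.042, 0.999, -0.001]
contact_force: [-1.3, 0.6, 0.4]
gripper_width: 0.998
grasp_force: 0.0
```

Run:
```python
from h import *
from scipy.spatial.transform import Rotation as Ro
o,p,d=grab('wrist','w1')
c=calibration('wrist');K=c['intrinsics'];M=np.array(c['mount']);q=o['tool_rot']
R=Ro.from_quat([q[1],q[2],q[3],q[0]]).as_matrix()
v,u=np.mgrid[:384,:512]
P=np.stack([(u-K[0,2])/K[0,0]*d,(v-K[1,2])/K[1,1]*d,d],-1)@M[:3,:3].T+M[:3,3]
W=P@R.T+o['eef_pos']
print(o['eef_pos'],q,R[:,1])
g=(d>0)&(W[...,2]>.124)&(W[...,2]<.136)&(abs(W[...,0]-.546)<.05)&(abs(W[...,1]+.129)<.04)
print(g.sum(),cv2.minAreaRect(W[g][:,:2].astype(np.float32)),np.median(W[g],0),W[g].min(0),W[g].max(0))
g=(d>0)&(W[...,2]>.096)&(W[...,2]<.106)&(abs(W[...,0]-.546)<.08)&(abs(W[...,1]+.129)<.04)
print(g.sum(),W[g].min(0),W[g].max(0),cv2.fitLine(W[g][:,:2].astype(np.float32),cv2.DIST_HUBER,0,.01,.01).ravel())
```

```text
[ 0.54592283 -0.12722744  0.25616597] [-1.13819082e-04  4.22901762e-02  9.99105045e-01 -7.98492724e-04] [ 0.08450448  0.99642181 -0.00160518]
951 ((0.5454974174499512, -0.1311793476343155), (0.020281609147787094, 0.03734748810529709), 85.64311981201172) [ 0.54428428 -0.13063284  0.12892136] [ 0.52676951 -0.14169527  0.12402709] [ 0.56426681 -0.1201831   0.1331341 ]
427 [ 0.49727107 -0.15389699  0.09612269] [ 0.62593384 -0.11956772  0.10580162] [ 0.995766   -0.0919246   0.55820596 -0.13896568]
```

View pics/w1.png

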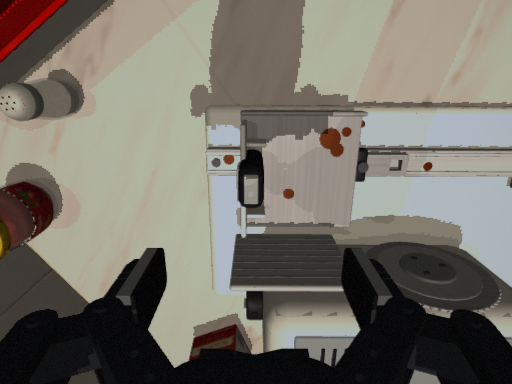

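The wrist view puts the grip at (250,180), fingers straddling it. Its measured centre is (0.5455, -0.131), so I descend and pinch.

drive_tool:
  increments:
    - {"claw": 0.06, "dx": 0, "dy": -0.0036, "dz": 0.0315, "wx": 0, "wy": 0, "wz": 0}
    - {"claw": 0.06, "dx": 0, "dy": 0, "dz": 0.0315, "wx": 0, "wy": 0, "wz": 0}
    - {"claw": 0.06, "dx": 0, "dy": 0, "dz": 0.0315, "wx": 0, "wy": 0, "wz": 0}
    - {"claw": 0.06, "dx": 0, "dy": 0, "dz": 0.0305, "wx": 0, "wy": 0, "wz": 0}
    - {"claw": 0.06, "dx": 0, "dy": 0, "dz": 0, "wx": 0, "wy": 0, "wz": 0}

```text
t: 3.52
eef_pos: [0.5445, -0.1245, 0.1292]
tool_rot: [-0.003, 0.038, 0.999, 0.001]
contact_force: [0.0, -0.6, -0.3]
gripper_width: 0.706
grasp_force: 0.0
```

drive_tool:
  increments:
    - {"claw": 0.035, "dx": 0, "dy": 0, "dz": 0, "wx": 0, "wy": 0, "wz": 0}
    - {"claw": 0.03, "dx": 0, "dy": 0, "dz": 0, "wx": 0, "wy": 0, "wz": 0}
    - {"claw": 0.01, "dx": 0, "dy": 0, "dz": 0, "wx": 0, "wy": 0, "wz": 0}
    - {"claw": 0.01, "dx": 0, "dy": 0, "dz": 0, "wx": 0, "wy": 0, "wz": 0}
    - {"claw": 0.01, "dx": 0, "dy": 0, "dz": 0, "wx": 0, "wy": 0, "wz": 0}
  newtons: 50

```text
t: 4.15
eef_pos: [0.5471, -0.1275, 0.1329]
tool_rot: [0.001, 0.04, 0.999, 0.0]
contact_force: [-1.8, 1.1, 5.7]
gripper_width: 0.25
grasp_force: 49.1
```

drive_tool:
  increments:
    - {"claw": 0.01, "dx": 0, "dy": 0.002, "dz": -0.001, "wx": 0, "wy": 0, "wz": 0}
    - {"claw": 0.01, "dx": 0, "dy": 0.002, "dz": 0, "wx": 0, "wy": 0, "wz": 0}

```text
t: 4.4
eef_pos: [0.5471, -0.1267, 0.133]
tool_rot: [0.002, 0.041, 0.999, -0.002]
contact_force: [2.4, -12.3, -4.8]
gripper_width: 0.25
grasp_force: 50.0
```

drive_tool:
  increments:
    - {"claw": 0.01, "dx": 0, "dy": 0.002, "dz": 0, "wx": 0, "wy": 0, "wz": 0}
    - {"claw": 0.01, "dx": 0, "dy": 0.002, "dz": 0, "wx": 0, "wy": 0, "wz": 0}

```text
t: 4.65
eef_pos: [0.5471, -0.126, 0.133]
tool_rot: [0.002, 0.042, 0.999, -0.004]
contact_force: [2.7, -21.0, -7.3]
gripper_width: 0.243
grasp_force: 49.8
```

drive_tool:
  increments:
    - {"claw": 0.01, "dx": 0, "dy": 0.002, "dz": 0, "wx": 0, "wy": 0, "wz": 0}
    - {"claw": 0.01, "dx": 0, "dy": 0.002, "dz": 0, "wx": 0, "wy": 0, "wz": 0}

```text
t: 4.9
eef_pos: [0.5475, -0.1214, 0.133]
tool_rot: [0.002, 0.042, 0.999, -0.003]
contact_force: [3.7, -6.8, -3.9]
gripper_width: 0.25
grasp_force: 50.3
```

First ridge broke at about 21 N. On to the others, to about 55 mm of travel.

drive_tool:
  increments:
    - {"claw": 0.01, "dx": 0, "dy": 0.002, "dz": 0, "wx": 0, "wy": 0, "wz": 0}
    - {"claw": 0.01, "dx": 0, "dy": 0.002, "dz": 0, "wx": 0, "wy": 0, "wz": 0}
    - {"claw": 0.01, "dx": 0, "dy": 0.002, "dz": 0, "wx": 0, "wy": 0, "wz": 0}
    - {"claw": 0.01, "dx": 0, "dy": 0.002, "dz": 0, "wx": 0, "wy": 0, "wz": 0}
    - {"claw": 0.01, "dx": 0, "dy": 0.002, "dz": 0, "wx": 0, "wy": 0, "wz": 0}
    - {"claw": 0.01, "dx": 0, "dy": 0.002, "dz": 0, "wx": 0, "wy": 0, "wz": 0}

```text
t: 5.65
eef_pos: [0.5485, -0.1107, 0.133]
tool_rot: [0.002, 0.042, 0.999, -0.004]
contact_force: [5.2, -22.9, -5.2]
gripper_width: 0.25
grasp_force: 50.6
```

drive_tool:
  increments:
    - {"claw": 0.01, "dx": 0, "dy": 0.002, "dz": 0, "wx": 0, "wy": 0, "wz": 0}
    - {"claw": 0.01, "dx": 0, "dy": 0.002, "dz": 0, "wx": 0, "wy": 0, "wz": 0}
    - {"claw": 0.01, "dx": 0, "dy": 0.002, "dz": 0, "wx": 0, "wy": 0, "wz": 0}
    - {"claw": 0.01, "dx": 0, "dy": 0.002, "dz": 0, "wx": 0, "wy": 0, "wz": 0}
    - {"claw": 0.01, "dx": 0, "dy": 0.002, "dz": 0, "wx": 0, "wy": 0, "wz": 0}
    - {"claw": 0.01, "dx": 0, "dy": 0.002, "dz": 0, "wx": 0, "wy": 0, "wz": 0}

```text
t: 6.4
eef_pos: [0.5503, -0.0912, 0.1329]
tool_rot: [0.002, 0.039, 0.999, -0.0]
contact_force: [4.6, -2.5, -1.5]
gripper_width: 0.245
grasp_force: 51.6
```

drive_tool:
  increments:
    - {"claw": 0.01, "dx": 0, "dy": 0.003, "dz": 0, "wx": 0, "wy": 0, "wz": 0}
    - {"claw": 0.01, "dx": 0, "dy": 0.003, "dz": 0, "wx": 0, "wy": 0, "wz": 0}
    - {"claw": 0.01, "dx": 0, "dy": 0.003, "dz": 0, "wx": 0, "wy": 0, "wz": 0}
    - {"claw": 0.01, "dx": 0, "dy": 0.003, "dz": 0, "wx": 0, "wy": 0, "wz": 0}
    - {"claw": 0.01, "dx": 0, "dy": 0.003, "dz": 0, "wx": 0, "wy": 0, "wz": 0}
    - {"claw": 0.01, "dx": 0, "dy": 0.003, "dz": 0, "wx": 0, "wy": 0, "wz": 0}
    - {"claw": 0.01, "dx": 0, "dy": 0.003, "dz": 0, "wx": 0, "wy": 0, "wz": 0}
    - {"claw": 0.01, "dx": 0, "dy": 0.003, "dz": 0, "wx": 0, "wy": 0, "wz": 0}

```text
t: 7.4
eef_pos: [0.5524, -0.0673, 0.1329]
tool_rot: [0.002, 0.039, 0.999, -0.0]
contact_force: [6.2, -2.4, -1.9]
gripper_width: 0.246
grasp_force: 51.6
```

Three ridges passed and the rail is clean (2.5 N). The tongue's slot, seen at (396,163) in the wrist picture, must end up under the pin, so the slot-to-pin distance predicts where contact comes.

Run:
```python
from h import *
from scipy.spatial.transform import Rotation as Ro
z=np.load('pics/w1.npz');p=z['p'];d=z['d']
c=calibration('wrist');K=c['intrinsics'];M=np.array(c['mount']);q=[-1.138e-4,.04229,.999105,-7.985e-4];e=[ 0.54592283,-0.12722744,0.25616597]
R=Ro.from_quat([q[1],q[2],q[3],q[0]]).as_matrix()
v,u=np.mgrid[:384,:512]
W=(np.stack([(u-K[0,2])/K[0,0]*d,(v-K[1,2])/K[1,1]*d,d],-1)@M[:3,:3].T+M[:3,3])@R.T+e
for uu in range(370,420,3): print(uu,p[164,uu].sum(),W[164,uu].round(4))
cv2.imwrite('pics/slot.png',cv2.resize(p[135:195,340:440,::-1],None,fx=7,fy=7,interpolation=cv2.INTER_CUBIC))
```

```text
370 406 [ 0.5575 -0.003   0.0471]
373 404 [ 5.574e-01 -2.000e-04  4.840e-02]
376 405 [0.5577 0.0031 0.0481]
379 402 [0.5584 0.0068 0.0467]
382 401 [0.5584 0.0097 0.0475]
385 401 [0.5586 0.0129 0.0478]
388 396 [0.5588 0.016  0.0479]
391 483 [0.5614 0.0226 0.0402]
394 486 [0.5616 0.0258 0.0404]
397 483 [0.562  0.0293 0.0399]
400 107 [0.5606 0.03   0.0455]
403 422 [0.5602 0.0322 0.0478]
406 415 [0.5606 0.0355 0.0475]
409 486 [0.5633 0.0427 0.0395]
412 483 [0.5631 0.0453 0.0408]
415 484 [0.5639 0.0495 0.0391]
418 476 [0.5639 0.0523 0.0401]
```

View pics/slot.png

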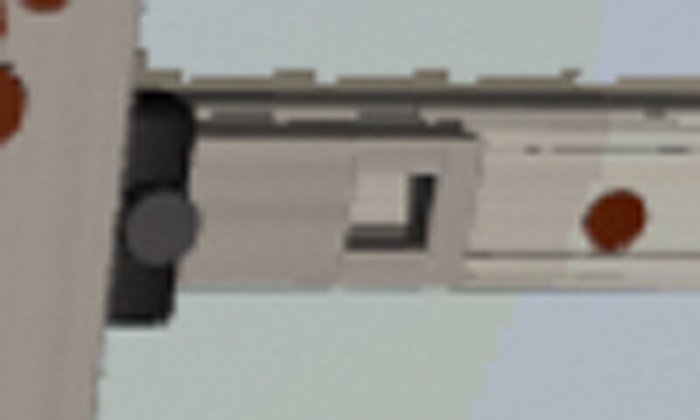

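The crop shows the slot (crop x 350–435), i.e. y ≈ 0.017–0.031 and about 14 mm long, with the tip at y ≈ 0.038. Contact is therefore expected near 166 mm of travel, at TCP y ≈ 0.038.

drive_tool:
  increments:
    - {"claw": 0.01, "dx": -0.0001, "dy": 0.004, "dz": 0, "wx": 0, "wy": 0, "wz": 0}
    - {"claw": 0.01, "dx": -0.0001, "dy": 0.004, "dz": 0, "wx": 0, "wy": 0, "wz": 0}
    - {"claw": 0.01, "dx": -0.0001, "dy": 0.004, "dz": 0, "wx": 0, "wy": 0, "wz": 0}
    - {"claw": 0.01, "dx": -0.0001, "dy": 0.004, "dz": 0, "wx": 0, "wy": 0, "wz": 0}
    - {"claw": 0.01, "dx": -0.0001, "dy": 0.004, "dz": 0, "wx": 0, "wy": 0, "wz": 0}
    - {"claw": 0.01, "dx": -0.0001, "dy": 0.004, "dz": 0, "wx": 0, "wy": 0, "wz": 0}
    - {"claw": 0.01, "dx": -0.0001, "dy": 0.004, "dz": 0, "wx": 0, "wy": 0, "wz": 0}
    - {"claw": 0.01, "dx": -0.0001, "dy": 0.004, "dz": 0, "wx": 0, "wy": 0, "wz": 0}
    - {"claw": 0.01, "dx": -0.0001, "dy": 0.004, "dz": 0, "wx": 0, "wy": 0, "wz": 0}
    - {"claw": 0.01, "dx": -0.0001, "dy": 0.004, "dz": 0, "wx": 0, "wy": 0, "wz": 0}

```text
t: 8.65
eef_pos: [0.556, -0.0276, 0.133]
tool_rot: [0.001, 0.039, 0.999, -0.0]
contact_force: [4.9, -3.7, 0.7]
gripper_width: 0.247
grasp_force: 51.7
```

drive_tool:
  increments:
    - {"claw": 0.01, "dx": -0.0001, "dy": 0.004, "dz": 0, "wx": 0, "wy": 0, "wz": 0}
    - {"claw": 0.01, "dx": -0.0001, "dy": 0.004, "dz": 0, "wx": 0, "wy": 0, "wz": 0}
    - {"claw": 0.01, "dx": -0.0001, "dy": 0.004, "dz": 0, "wx": 0, "wy": 0, "wz": 0}
    - {"claw": 0.01, "dx": -0.0001, "dy": 0.004, "dz": 0, "wx": 0, "wy": 0, "wz": 0}
    - {"claw": 0.01, "dx": -0.0001, "dy": 0.004, "dz": 0, "wx": 0, "wy": 0, "wz": 0}
    - {"claw": 0.01, "dx": -0.0001, "dy": 0.004, "dz": 0, "wx": 0, "wy": 0, "wz": 0}
    - {"claw": 0.01, "dx": -0.0001, "dy": 0.003, "dz": 0, "wx": 0, "wy": 0, "wz": 0}
    - {"claw": 0.01, "dx": -0.0001, "dy": 0.003, "dz": 0, "wx": 0, "wy": 0, "wz": 0}
    - {"claw": 0.01, "dx": -0.0001, "dy": 0.002, "dz": 0, "wx": 0, "wy": 0, "wz": 0}
    - {"claw": 0.01, "dx": -0.0001, "dy": 0.002, "dz": 0, "wx": 0, "wy": 0, "wz": 0}

```text
t: 9.9
eef_pos: [0.5591, 0.0065, 0.1329]
tool_rot: [0.0, 0.039, 0.999, 0.0]
contact_force: [1.9, -2.5, 6.3]
gripper_width: 0.247
grasp_force: 52.6
```

drive_tool:
  increments:
    - {"claw": 0.01, "dx": 0, "dy": 0.002, "dz": 0, "wx": 0, "wy": 0, "wz": 0}
    - {"claw": 0.01, "dx": 0, "dy": 0.002, "dz": 0, "wx": 0, "wy": 0, "wz": 0}
    - {"claw": 0.01, "dx": 0, "dy": 0.002, "dz": 0, "wx": 0, "wy": 0, "wz": 0}
    - {"claw": 0.01, "dx": 0, "dy": 0.002, "dz": 0, "wx": 0, "wy": 0, "wz": 0}
    - {"claw": 0.01, "dx": 0, "dy": 0.002, "dz": 0, "wx": 0, "wy": 0, "wz": 0}
    - {"claw": 0.01, "dx": 0, "dy": 0.002, "dz": 0, "wx": 0, "wy": 0, "wz": 0}

```text
t: 10.65
eef_pos: [0.5601, 0.0184, 0.1329]
tool_rot: [0.001, 0.039, 0.999, 0.0]
contact_force: [4.1, -3.2, 5.1]
gripper_width: 0.244
grasp_force: 52.5
```

drive_tool:
  increments:
    - {"claw": 0.01, "dx": 0, "dy": 0.001, "dz": 0, "wx": 0, "wy": 0, "wz": 0}
    - {"claw": 0.01, "dx": 0, "dy": 0.001, "dz": 0, "wx": 0, "wy": 0, "wz": 0}
    - {"claw": 0.01, "dx": 0, "dy": 0.001, "dz": 0, "wx": 0, "wy": 0, "wz": 0}
    - {"claw": 0.01, "dx": 0, "dy": 0.001, "dz": 0, "wx": 0, "wy": 0, "wz": 0}

```text
t: 11.15
eef_pos: [0.5605, 0.0223, 0.1329]
tool_rot: [0.001, 0.039, 0.999, 0.0]
contact_force: [3.8, -3.3, 5.4]
gripper_width: 0.248
grasp_force: 52.5
```

drive_tool:
  increments:
    - {"claw": 0.01, "dx": 0, "dy": 0.001, "dz": 0, "wx": 0, "wy": 0, "wz": 0}
    - {"claw": 0.01, "dx": 0, "dy": 0.001, "dz": 0, "wx": 0, "wy": 0, "wz": 0}
    - {"claw": 0.01, "dx": 0, "dy": 0.001, "dz": 0, "wx": 0, "wy": 0, "wz": 0}

```text
t: 11.52
eef_pos: [0.5608, 0.0253, 0.1329]
tool_rot: [0.001, 0.039, 0.999, 0.0]
contact_force: [4.4, -3.3, 5.9]
gripper_width: 0.244
grasp_force: 52.5
```

drive_tool:
  increments:
    - {"claw": 0.01, "dx": 0, "dy": 0.001, "dz": 0, "wx": 0, "wy": 0, "wz": 0}
    - {"claw": 0.01, "dx": 0, "dy": 0.001, "dz": 0, "wx": 0, "wy": 0, "wz": 0}
    - {"claw": 0.01, "dx": 0, "dy": 0.001, "dz": 0, "wx": 0, "wy": 0, "wz": 0}

```text
t: 11.9
eef_pos: [0.561, 0.0283, 0.1329]
tool_rot: [0.001, 0.039, 0.999, 0.0]
contact_force: [4.1, -2.9, 5.3]
gripper_width: 0.242
grasp_force: 52.5
```

drive_tool:
  increments:
    - {"claw": 0.01, "dx": 0, "dy": 0.001, "dz": 0, "wx": 0, "wy": 0, "wz": 0}
    - {"claw": 0.01, "dx": 0, "dy": 0.001, "dz": 0, "wx": 0, "wy": 0, "wz": 0}

```text
t: 12.15
eef_pos: [0.5612, 0.0303, 0.1329]
tool_rot: [0.001, 0.039, 0.999, 0.0]
contact_force: [3.6, -4.3, 4.8]
gripper_width: 0.244
grasp_force: 52.5
```

drive_tool:
  increments:
    - {"claw": 0.01, "dx": 0, "dy": 0.001, "dz": 0, "wx": 0, "wy": 0, "wz": 0}
    - {"claw": 0.01, "dx": 0, "dy": 0.001, "dz": 0, "wx": 0, "wy": 0, "wz": 0}

```text
t: 12.4
eef_pos: [0.5614, 0.0323, 0.1329]
tool_rot: [0.001, 0.039, 0.999, 0.0]
contact_force: [4.3, -3.1, 4.7]
gripper_width: 0.244
grasp_force: 52.5
```

drive_tool:
  increments:
    - {"claw": 0.01, "dx": 0, "dy": 0.001, "dz": 0, "wx": 0, "wy": 0, "wz": 0}
    - {"claw": 0.01, "dx": 0, "dy": 0.001, "dz": 0, "wx": 0, "wy": 0, "wz": 0}

```text
t: 12.65
eef_pos: [0.5616, 0.0342, 0.1329]
tool_rot: [0.001, 0.039, 0.999, 0.0]
contact_force: [4.0, -3.0, 4.7]
gripper_width: 0.243
grasp_force: 52.4
```

drive_tool:
  increments:
    - {"claw": 0.01, "dx": 0, "dy": 0.001, "dz": 0, "wx": 0, "wy": 0, "wz": 0}
    - {"claw": 0.01, "dx": 0, "dy": 0.001, "dz": 0, "wx": 0, "wy": 0, "wz": 0}

```text
t: 12.9
eef_pos: [0.5617, 0.0361, 0.1329]
tool_rot: [0.001, 0.039, 0.999, 0.0]
contact_force: [4.5, -3.8, 4.5]
gripper_width: 0.248
grasp_force: 52.5
```

drive_tool:
  increments:
    - {"claw": 0.01, "dx": 0, "dy": 0.001, "dz": 0, "wx": 0, "wy": 0, "wz": 0}
    - {"claw": 0.01, "dx": 0, "dy": 0.001, "dz": 0, "wx": 0, "wy": 0, "wz": 0}

```text
t: 13.15
eef_pos: [0.5618, 0.0372, 0.1329]
tool_rot: [0.001, 0.04, 0.999, -0.0]
contact_force: [3.9, -6.6, 4.8]
gripper_width: 0.242
grasp_force: 52.5
```

Contact begins at y ≈ 0.036, as predicted. A touch more to reach about 4–5 N.

drive_tool:
  increments:
    - {"claw": 0.01, "dx": 0, "dy": 0.001, "dz": 0, "wx": 0, "wy": 0, "wz": 0}
    - {"claw": 0.01, "dx": 0, "dy": 0, "dz": 0, "wx": 0, "wy": 0, "wz": 0}
    - {"claw": 0.01, "dx": 0, "dy": 0, "dz": 0, "wx": 0, "wy": 0, "wz": 0}

```text
t: 13.52
eef_pos: [0.5619, 0.0378, 0.1329]
tool_rot: [0.001, 0.04, 0.999, -0.001]
contact_force: [3.5, -5.6, 4.8]
gripper_width: 0.246
grasp_force: 52.4
```

drive_tool:
  increments:
    - {"claw": 0.05, "dx": 0, "dy": 0, "dz": 0, "wx": 0, "wy": 0, "wz": 0}
    - {"claw": 0.05, "dx": 0, "dy": 0, "dz": 0, "wx": 0, "wy": 0, "wz": 0}
    - {"claw": 0.05, "dx": 0, "dy": 0, "dz": 0, "wx": 0, "wy": 0, "wz": 0}
    - {"claw": 0.05, "dx": 0, "dy": 0, "dz": -0.03, "wx": 0, "wy": 0, "wz": 0}
    - {"claw": 0.05, "dx": 0, "dy": 0, "dz": -0.03, "wx": 0, "wy": 0, "wz": 0}
    - {"claw": 0.05, "dx": 0, "dy": 0, "dz": -0.03, "wx": 0, "wy": 0, "wz": 0}
    - {"claw": 0.05, "dx": 0, "dy": 0, "dz": 0, "wx": 0, "wy": 0, "wz": 0}

```text
t: 14.4
eef_pos: [0.5623, 0.0397, 0.2244]
tool_rot: [0.002, 0.039, 0.999, 0.001]
contact_force: [-0.1, 0.3, 0.8]
gripper_width: 0.588
grasp_force: 0.0
```

Run:
```python
from h import *
from scipy.spatial.transform import Rotation as Ro
o,p,d=grab('wrist','w2')
c=calibration('wrist');K=c['intrinsics'];M=np.array(c['mount']);q=o['tool_rot']
R=Ro.from_quat([q[1],q[2],q[3],q[0]]).as_matrix()
v,u=np.mgrid[:384,:512]
W=(np.stack([(u-K[0,2])/K[0,0]*d,(v-K[1,2])/K[1,1]*d,d],-1)@M[:3,:3].T+M[:3,3])@R.T+o['eef_pos']
print(o['eef_pos'],q,o['contact_force'])
hsv=cv2.cvtColor(p,cv2.COLOR_RGB2HSV)
m=((hsv[...,0]<8)|(hsv[...,0]>172))&(hsv[...,1]>130)&(np.linalg.norm(W[...,:2]-[.574,.192],axis=-1)<.04)&(W[...,2]>.108)&(W[...,2]<.118)
if m.any(): print('pin',m.sum(),cv2.minEnclosingCircle(W[m][:,:2].astype(np.float32)),np.median(W[m],0),W[m].min(0),W[m].max(0))
g=(d>0)&(W[...,2]>.122)&(W[...,2]<.136)&(abs(W[...,0]-.562)<.05)&(abs(W[...,1]-.036)<.04)
if g.any(): print('grip',g.sum(),cv2.minAreaRect(W[g][:,:2].astype(np.float32)))
```

```text
[0.56232138 0.03968877 0.22438283] [1.82666263e-03 3.90519526e-02 9.99235252e-01 7.21335526e-04] [-0.14605693  0.27289715  0.75713598]
pin 966 ((0.575002133846283, 0.19132192432880402), 0.014300057664513588) [0.5745237  0.19032348 0.11258061] [0.56163863 0.17714108 0.10808413] [0.58876514 0.20478765 0.11510366]
grip 1308 ((0.5605191588401794, 0.03617140278220177), (0.021814722567796707, 0.037376537919044495), 84.37246704101562)
```

View pics/w2.png

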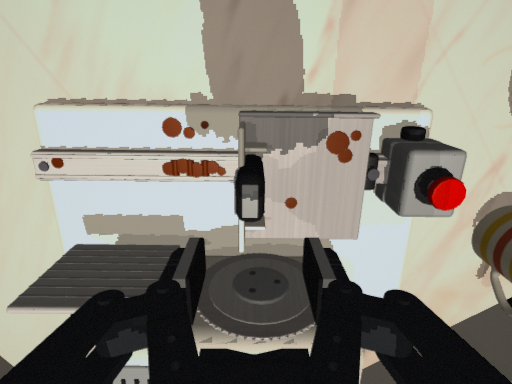

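The view shows the pin (447,193) still up over the block. The carriage's tongue is inside, and the grip has moved 168 mm. I close the fingers, go over the pin and descend to just above it.

drive_tool:
  increments:
    - {"claw": 0.0, "dx": -0.0002, "dy": 0.038, "dz": 0, "wx": 0, "wy": 0, "wz": 0}
    - {"claw": 0.0, "dx": -0.0002, "dy": 0.038, "dz": 0, "wx": 0, "wy": 0, "wz": 0}
    - {"claw": 0.0, "dx": -0.0002, "dy": 0.038, "dz": 0, "wx": 0, "wy": 0, "wz": 0}
    - {"claw": 0.0, "dx": -0.0002, "dy": 0.038, "dz": 0, "wx": 0, "wy": 0, "wz": 0}
    - {"claw": 0.0, "dx": 0, "dy": 0, "dz": 0.02, "wx": 0, "wy": 0, "wz": 0}
    - {"claw": 0.0, "dx": 0, "dy": 0, "dz": 0.02, "wx": 0, "wy": 0, "wz": 0}
    - {"claw": 0.0, "dx": 0, "dy": 0, "dz": 0.02, "wx": 0, "wy": 0, "wz": 0}
    - {"claw": 0.0, "dx": 0, "dy": 0, "dz": 0.018, "wx": 0, "wy": 0, "wz": 0}
    - {"claw": 0.0, "dx": 0, "dy": 0, "dz": 0, "wx": 0, "wy": 0, "wz": 0}
    - {"claw": 0.0, "dx": 0, "dy": 0, "dz": 0, "wx": 0, "wy": 0, "wz": 0}

```text
t: 15.7
eef_pos: [0.5742, 0.1907, 0.1445]
tool_rot: [0.0, 0.039, 0.999, 0.0]
contact_force: [0.3, 0.2, 0.7]
gripper_width: 0.002
grasp_force: 0.0
```

drive_tool:
  increments:
    - {"claw": 0.0, "dx": 0, "dy": 0, "dz": 0.003, "wx": 0, "wy": 0, "wz": 0}
    - {"claw": 0.0, "dx": 0, "dy": 0, "dz": 0.003, "wx": 0, "wy": 0, "wz": 0}
    - {"claw": 0.0, "dx": 0, "dy": 0, "dz": 0.003, "wx": 0, "wy": 0, "wz": 0}
    - {"claw": 0.0, "dx": 0, "dy": 0, "dz": 0.002, "wx": 0, "wy": 0, "wz": 0}
    - {"claw": 0.0, "dx": 0, "dy": 0, "dz": 0.001, "wx": 0, "wy": 0, "wz": 0}

```text
t: 16.32
eef_pos: [0.5742, 0.1908, 0.1325]
tool_rot: [0.0, 0.039, 0.999, 0.0]
contact_force: [0.1, -0.1, 3.2]
gripper_width: 0.002
grasp_force: 1.7
```

drive_tool:
  increments:
    - {"claw": 0.0, "dx": 0, "dy": 0, "dz": 0.002, "wx": 0, "wy": 0, "wz": 0}
    - {"claw": 0.0, "dx": 0, "dy": 0, "dz": 0.002, "wx": 0, "wy": 0, "wz": 0}
    - {"claw": 0.0, "dx": 0, "dy": 0, "dz": 0.002, "wx": 0, "wy": 0, "wz": 0}

```text
t: 16.7
eef_pos: [0.5742, 0.1908, 0.1263]
tool_rot: [0.0, 0.039, 0.999, 0.0]
contact_force: [0.2, 0.3, 2.7]
gripper_width: -0.002
grasp_force: 1.8
```

drive_tool:
  increments:
    - {"claw": 0.0, "dx": 0, "dy": 0, "dz": 0.001, "wx": 0, "wy": 0, "wz": 0}
    - {"claw": 0.0, "dx": 0, "dy": 0, "dz": 0.001, "wx": 0, "wy": 0, "wz": 0}

```text
t: 16.95
eef_pos: [0.5744, 0.1908, 0.126]
tool_rot: [0.0, 0.039, 0.999, 0.0]
contact_force: [-5.7, -1.9, 22.9]
gripper_width: 0.002
grasp_force: 11.3
```

Firm stop at z = 0.126, which means the pin is fully down. Hold briefly, then retreat and check.

drive_tool:
  increments:
    - {"claw": 0.0, "dx": 0, "dy": 0, "dz": 0, "wx": 0, "wy": 0, "wz": 0}
    - {"claw": 0.0, "dx": 0, "dy": 0, "dz": 0, "wx": 0, "wy": 0, "wz": 0}
    - {"claw": 0.0, "dx": 0, "dy": 0, "dz": -0.01, "wx": 0, "wy": 0, "wz": 0}
    - {"claw": 0.0, "dx": 0, "dy": 0, "dz": -0.03, "wx": 0, "wy": 0, "wz": 0}
    - {"claw": 0.0, "dx": 0, "dy": -0.03, "dz": -0.04, "wx": 0, "wy": 0, "wz": 0}
    - {"claw": 0.0, "dx": 0, "dy": -0.05, "dz": -0.02, "wx": 0, "wy": 0, "wz": 0}
    - {"claw": 0.0, "dx": 0, "dy": -0.05, "dz": 0, "wx": 0, "wy": 0, "wz": 0}
    - {"claw": 0.0, "dx": 0, "dy": 0, "dz": 0, "wx": 0, "wy": 0, "wz": 0}
    - {"claw": 0.0, "dx": 0, "dy": 0, "dz": 0, "wx": 0, "wy": 0, "wz": 0}

```text
t: 18.08
eef_pos: [0.5634, 0.0615, 0.2239]
tool_rot: [-0.0, 0.039, 0.999, 0.0]
contact_force: [-0.1, 0.5, -0.3]
gripper_width: -0.002
grasp_force: 0.0
```

Run:
```python
from h import *
from scipy.spatial.transform import Rotation as Ro
o,p,d=grab('wrist','w3')
c=calibration('wrist');K=c['intrinsics'];M=np.array(c['mount']);q=o['tool_rot']
R=Ro.from_quat([q[1],q[2],q[3],q[0]]).as_matrix()
v,u=np.mgrid[:384,:512]
W=(np.stack([(u-K[0,2])/K[0,0]*d,(v-K[1,2])/K[1,1]*d,d],-1)@M[:3,:3].T+M[:3,3])@R.T+o['eef_pos']
print(o['eef_pos'],o['contact_force'])
hsv=cv2.cvtColor(p,cv2.COLOR_RGB2HSV)
m=((hsv[...,0]<8)|(hsv[...,0]>172))&(hsv[...,1]>130)&(np.linalg.norm(W[...,:2]-[.574,.192],axis=-1)<.012)
print('pin',m.sum(),np.median(W[m],0))
g=(d>0)&(W[...,2]>.122)&(W[...,2]<.136)&(abs(W[...,0]-.562)<.05)&(abs(W[...,1]-.036)<.04)
if g.any(): print('grip',g.sum(),cv2.minAreaRect(W[g][:,:2].astype(np.float32)))
```

```text
[0.56338799 0.06146287 0.22391851] [-0.06629716  0.47014964 -0.34100283]
pin 672 [0.57327319 0.19150079 0.10078948]
grip 1333 ((0.5606229901313782, 0.036085858941078186), (0.021861905232071877, 0.03797284886240959), 84.3350601196289)
```

The pin top now measures 0.101 m (down), the carriage has not moved, and the arm is clear.

```bash
python3 -c "from station import *; print(hand_in())"
```

```text
the job is handed in; nothing more can be done
None
```

I pushed the carriage free and eased it onto the buffer, locked it with the red pin fully down, drew the arm clear, and handed the job in at about 18 s; no verdict came back.

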